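# Pick the middle packer by feel and press it into the dustpan clip

## Robot

A 6-joint arm with a two-finger parallel gripper is mounted at the origin on the work surface. World frame = base frame: x ahead of the robot, y to its left, z up, the work surface at z = 0. Lengths are in mm, angles in rad, forces in N, time in s.
With the tool pointing down it reaches from about 350 to 775 mm from the base axis. Payload 7.3 kg.
Tool frame: the origin (TCP) lies between the finger pads; the fingertips stand bot.tips_ahead ahead of it and the grasp point (between the pads) lies 6 mm ahead of it (bot.tips_ahead is the distance from the TCP to the fingertips, in mm); z points along the fingers, y is the line along which they close (so a half turn about z gives the same grasp; the last joint's range is limited). The gripper opens to 92 mm and grips with 3 to 60 N. Pads are 19 mm wide; open, the fingers measure 130 mm over their backs; the gripper's body (75 mm by 190 mm) begins 47 mm behind the grasp point.
Start: joints at [1.114, 0.342, 1.524, -0, 1.275, -0.146], TCP at [160.54, 499.869, 251.741] pointing down, gripper open.
Joint ranges: [-2.53, 2.53], [-0.77, 2.02], [0.04, 2.7], [-1, 4.14], [0.28, 2.66], [-3.11, 3.11]. Speed limits (rad/s): [2.57, 2.57, 3.14, 3.14, 3.14, 3.14].

## Interface

Orientations are given as [roll, pitch, yaw] about the fixed x, y, z axes, in that order (R = Rz(yaw) Ry(pitch) Rx(roll)).
In Python, from plant import bot gives the robot as it stands. The module is installed in compiled form; this text tells all that it offers.
- The arm moves only by the tool step_arm, never from a script. Its argument "targets" is one flat list of numbers, 7 for each row, row after row: the opening, from 0 (shut) to 1 (fully open), then the shift along the tool's x, y, z each as a share of 100 mm, from -1 to 1, then the turn, a rotation vector about the tool's x, y, z each as a share of pi/4 rad, from -1 to 1. A call has 1 to 20 rows; each row is the pose to reach, as a shift and turn from the pose commanded when the call began, along the tool's axes at that moment; what a row does not reach only later rows make up. A row lasts 1/8 s, in which the tool goes at most 62.5 mm and 10.7 degrees, less where a joint would pass 70% of its speed; a pose out of reach is approached as far as the arm can. A call with a number of a shift or a turn outside -1 to 1 is refused whole. A call with a gripper value outside its range is refused whole. The fingers move at their own pace and stop on an object; the grip force is fixed at half the most. Time passes only in rows, so rows that repeat a pose let the fingers close. It gives the time, the measured TCP pose, the force, the opening and the grip force at its end, in the units of the state.
- bot.get_obs(): the state, without advancing time (a new reading comes with each control period).
- bot.capture(name): name is "scene" or "top" or "wrist"; returns (picture, depth): 384x512x3 uint8, blue, green, red; 384x512 float32, mm along the optical axis (not along the pixel's ray), 0 where there is no reading.
- bot.camera_info(name): a dict with "fx", "fy", "cx", "cy" (pixels), "camera_from_world" (4x4, takes a point from world to camera coordinates); the wrist camera has in their place "hand_eye" (4x4, takes a point from camera to tool coordinates, whose origin is the TCP and whose axes are the flange's). Camera axes: x right, y down, z forward; pixel columns grow to the right and rows downward; lengths in mm; the calibration is good to about 2 mm. A picture is of the moment at which its call begins: read the wrist's pose just before it. camera_info takes no time and is no camera call.
- bot.close_job(): hands the job in; it is judged then, once.
The state is a dict: "time": time; "joint_positions": joint angles; "dq": joint speeds; "tau": joint torques, N m; "tool_pos": TCP position; "tcp_rot": TCP orientation; "contact_force": force on the tool from outside, world axes, zero at the start; "moment": the same for the moment, N m; "grip_width": finger opening in mm; "finger_force": force on a finger pad.
Only numpy, scipy, OpenCV 4.12 (cv2) and the standard library are available. Lean on these libraries where they do the work, as an engineer would, in place of code of your own. Each camera call takes 0.05 s, during which the arm holds its last target. There are 200 camera calls.

## Task

The steel dustpan clip has lost the nylon packer that keeps its jaws apart. Three packers of different thickness stand in the wooden rack: feel between the fingers which one has the middle thickness and press that one down between the clip's jaws until it is fully home on the clip's stop plate, without ramming the clip, then let go of it. Never press the thin or the thick one into the clip, leave those two in the rack, and do not disturb the other things on the shelf.

Things in the scene. Friction and masses are not known exactly. Their poses are not given: they have to be found in the camera images.
- rack: Pine rack fixed to the shelf, 84 x 170 x 48 mm (x, y, z); origin: centre of its underside, z up. On its 8 mm floor stand two comb walls along y, 40 mm high, inner faces 49 mm apart (x = +-24.5 mm), with three pairs of grooves at y = -65, 0, +65 mm in which three packers stand upright, 65 mm apart. Open between the walls.
- place_a (a point): Middle of the rack floor at y = -65 mm, right under the packer standing there. All packers are grey nylon plates 66 mm long (rack x), 95 mm tall: the top is 95 mm above this point. The middle 46 mm of the length is 11, 15 or 19 mm thick (rack y), lower edge fully rounded; the ends are 10 mm tongues, 8 mm thick on all, with 1 mm play in the grooves.
- place_b (a point): The same for the middle place of the rack, y = 0. Which thickness stands at which place is not known and changes: it must be felt. The upper half of a packer can be pinched from above, fingers closing along rack y. The packers weigh about 85, 100 and 115 g.
- place_c (a point): The same for the place y = +65 mm of the rack.
- clip: Steel spring clip on a pine block 100 x 90 x 24 mm (x, y, z) fixed to the shelf; origin: centre of the block's underside, z up. Two upright jaws, 40 mm long along x, face each other along y: the fixed jaw's inner face at y = -7.5 mm, the sprung one's at +1.5 mm when empty, giving way towards +y. Pressing down on it with more than about 30 N bends it.
- clip_base (a point): Point on the clip's base plate midway along the jaws (x = y = 0), 26 mm above the block's underside; the 15 mm packer belongs over it, its length along clip x (a few mm off along x do no harm). Its foot rests on a dark stop plate between the jaws, which is set 1 to 13 mm above this point (fixed, height not known: feel for it). Jaws: straight 20 to 36 mm above this point, then leaning outwards 22 degrees up to 50 mm, mouth 20 mm wide.
- clip_jaw (a joint): Opening travel of the sprung jaw in m, 0 when empty, up to 0.012: the clip's inner gap is 9 mm plus this, so 0.006 with the 15 mm packer in, 0.002 with the thin and 0.010 with the thick one. Spring force 4.2 N at 0 and 8.4 N at 0.006. Beyond 0.0085 the clip is overstretched.
- clip_pad (a joint): Travel of the small black sprung pad (24 x 10 mm) in the stop plate, in m: 0 when it stands 6 mm proud of the plate, 0.006 when it is pressed flush by a packer that is fully home. Spring force 1.5 to 3 N. Friction between the jaws keeps a packer down once it is pressed home; pressing it in takes 5 to 13 N, and the push rises steeply at home.
- dustpan: Red plastic dustpan, 200 x 210 x 45 mm with a handle, lying flat. Bystander. Origin under the middle of its pan.
- scrub_brush: Grey nylon scrub brush, 60 x 140 x 42 mm, bristles down. Bystander. Origin under its middle.
- bottle_1: Empty white spray bottle, 76 mm across, 225 mm tall. Bystander. Origin under its middle.
- bottle_2: The second, identical white spray bottle. Bystander.
- tin: Open steel tin, 68 mm across, 60 mm tall, nearest the robot between rack and clip. Bystander. Origin under its middle.
- tape_core: Cardboard ring, 76 mm across, 30 mm tall, lying flat. Bystander. Origin under its middle.
There are look-alikes about, which are no part of the job. Leave any green look-alike of the rack alone. What is shaped like the clip but yellow is not meant.

How it is judged:
By the outcome, as a careful person would: the job done as asked, in the order asked, and still so for the second after the job is handed in, with the robot touching nothing.
It also fails if it takes over 66 s, if anything falls off the work surface, if the arm or the gripper's body presses on something with over 40 N, if the wrist force passes 120 N, or if a joint passes its speed limit or range.

## Working session

There is one attempt and no reset: what is moved stays moved. The work goes in short steps, Python scripts to look and compute and a tool call to move; the robot and the scene stay as the last step left them, time stands still between calls to the robot, and variables do not carry over. Pictures are saved under pics/ and viewed, at most 10 in all, crops included, and the job is handed in when it is done.

Besides the shell and the picture viewer there is one more tool, called after "Call:" in YAML: its name, and indented under it one key for each argument. step_arm: Moves the arm, as the interface text tells. Shift numbers are shares of 100 mm and turn numbers shares of pi/4 rad, none past 1 either way. Its arguments: {"type":"object","properties":{"targets":{"type":"array"}},"required":["targets"]}

```bash
mkdir -p pics
cat > h.py <<'E'
import numpy as np, cv2
from plant import bot
def cam(name):
    c=bot.camera_info(name)
    K=np.array([[c['fx'],0,c['cx']],[0,c['fy'],c['cy']],[0,0,1]])
    return c,K
def w_from_cam(name,obs=None):
    c,K=cam(name)
    if 'hand_eye' in c:
        from scipy.spatial.transform import Rotation as R
        T=np.eye(4);T[:3,:3]=R.from_euler('xyz',obs['tcp_rot']).as_matrix();T[:3,3]=obs['tool_pos']
        return T@np.array(c['hand_eye']),K
    return np.linalg.inv(np.array(c['camera_from_world'])),K
def cloud(d,T,K):
    v,u=np.mgrid[:d.shape[0],:d.shape[1]]
    P=np.stack([(u-K[0,2])/K[0,0]*d,(v-K[1,2])/K[1,1]*d,d],-1)
    return P@T[:3,:3].T+T[:3,3]
def snap(name,tag):
    o=bot.get_obs();im,d=bot.capture(name);T,K=w_from_cam(name,o)
    np.savez('pics/%s.npz'%tag,im=im,d=d,T=T,K=K)
    cv2.imwrite('pics/%s.png'%tag,im);return im,d,T,K
E
python3 - <<'E'
from h import *
print(bot.get_obs(),bot.tips_ahead)
for n in('scene','top','wrist'):
    im,d,T,K=snap(n,n+'0'); print(n,T.round(2).tolist(),K.tolist())
a=cv2.imread('pics/scene0.png');b=cv2.imread('pics/top0.png')
cv2.imwrite('pics/both.png',cv2.resize(np.vstack([a,b]),None,fx=.78,fy=.78))
cv2.imwrite('pics/topL.png',cv2.resize(b,(800,600)))
E
```

```text
{'time': 0.0, 'joint_positions': array([ 1.11401458e+00,  3.42743239e-01,  1.52503091e+00, -1.76958064e-05,
        1.27538281e+00, -1.45980026e-01]), 'dq': array([-0.00021955, -0.00241787, -0.00090184, -0.0006708 ,  0.00139708,
       -0.000847  ]), 'tau': array([-1.80172092e-04, -4.31245673e+01, -2.44222605e+01,  7.17851752e-02,
        5.59513690e-02, -1.25742054e-04]), 'tool_pos': array([160.36475198, 499.51844742, 251.02943293]), 'tcp_rot': array([-3.14004253e+00, -2.10805122e-04,  2.83079594e+00]), 'contact_force': array([-0.67648876,  0.21905857, -0.05937919]), 'moment': array([0.00056682, 0.00219832, 0.01399198]), 'finger_force': 0.0, 'grip_width': 91.6052123417894} 25.0
scene [[0.7, 0.44, -0.56, 1267.09], [0.71, -0.41, 0.57, -821.47], [0.02, -0.8, -0.6, 810.21], [0.0, 0.0, 0.0, 1.0]] [[478.8844645703688, 0.0, 251.42105574110795], [0.0, 478.8844645703688, 196.6132346849953], [0.0, 0.0, 1.0]]
top [[-0.0, -0.99, 0.1, 438.37], [-1.0, -0.0, -0.02, -90.66], [0.02, -0.1, -0.99, 1171.02], [0.0, 0.0, 0.0, 1.0]] [[350.1429516124976, 0.0, 251.76629830105063], [0.0, 350.1429516124976, 186.2587377837786], [0.0, 0.0, 1.0]]
wrist [[0.31, 0.91, 0.27, 86.73], [0.95, -0.29, -0.09, 522.93], [-0.0, 0.28, -0.96, 384.16], [0.0, 0.0, 0.0, 1.0]] [[318.68772803339493, 0.0, 261.1518784514373], [0.0, 318.68772803339493, 196.6839737689702], [0.0, 0.0, 1.0]]
```

View pics/topL.png

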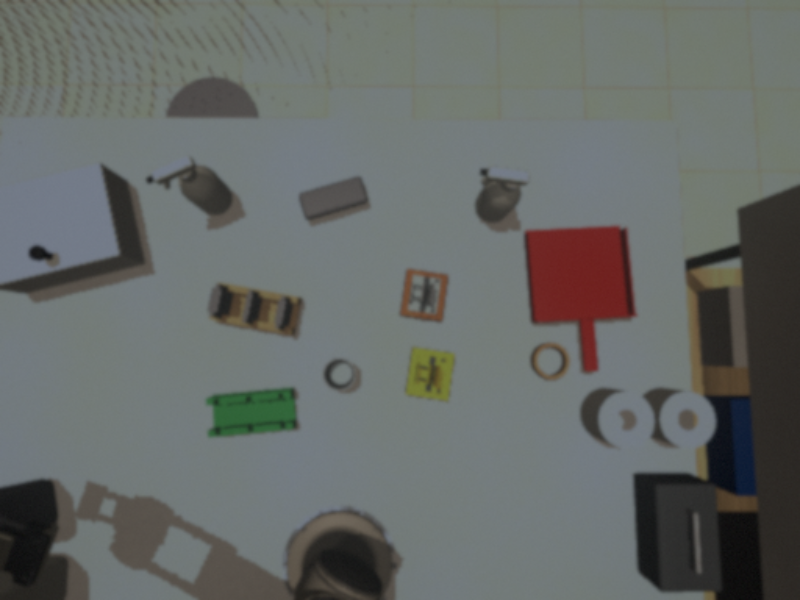

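View pics/scene0.png

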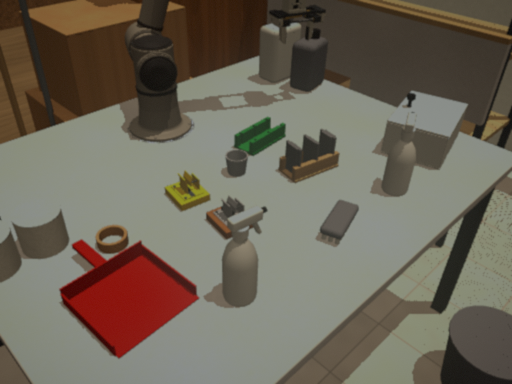

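The top view (800x600 scale) shows the wooden rack at about (255,310) and the orange-block clip at (425,295). The look-alikes are the green rack at (253,412) and the yellow clip at (430,374). The tin is at (342,375), and the bottles are at (208,190) and (498,200). The scene view matches.

Run:
```python
from h import *
z=np.load('pics/top0.npz');P=cloud(z['d'],z['T'],z['K'])
s=.64
def reg(a,b,c,d): return P[int(b*s):int(d*s),int(a*s):int(c*s)].reshape(-1,3)
for nm,box in dict(rack=(200,270,310,345),clip=(395,262,455,325),tin=(318,350,368,400),b1=(470,160,535,235),brush=(295,170,375,225)).items():
    Q=reg(*box);Q=Q[(Q[:,2]>10)]
    print(nm,Q.min(0).round(),Q.max(0).round(),len(Q))
    for lo,hi in ((15,35),(35,60),(60,85),(85,115)):
        q=Q[(Q[:,2]>lo)&(Q[:,2]<hi)]
        if len(q)>20:
            r=cv2.minAreaRect(q[:,:2].astype(np.float32)); print(lo,hi,len(q),np.median(q[:,2]).round(1),[np.round(x,1) for x in r])
Q=reg(200,270,310,345);q=Q[Q[:,2]>85]
print(cv2.kmeans(q[:,:2].astype(np.float32),3,None,(3,50,.1),5,2)[2])
im=z['im'];c=np.hstack([cv2.resize(im[165:225,128:203],(400,320),interpolation=2),cv2.resize(im[165:210,250:295],(320,320),interpolation=2)])
cv2.imwrite('pics/crop1.png',c)
```

```text
rack [438. -91.  10.] [ 571.  265. 1171.] 1085
15 35 79 24.7 [array([518.8, 168.4]), array([155.8,  76. ]), np.float64(78.0)]
35 60 471 47.2 [array([519.1, 176.1]), array([168.4,  78. ]), np.float64(79.5)]
60 85 120 74.1 [array([518.1, 171.6]), array([134.8,  64.3]), np.float64(79.9)]
85 115 358 101.7 [array([519.4, 177.9]), array([147.6,  65.4]), np.float64(79.7)]
clip [ 438. -225.   11.] [ 604.  -91. 1171.] 830
15 35 675 24.0 [array([ 549.6, -174.5]), array([ 89.5, 100.1]), np.float64(81.2)]
35 60 76 41.4 [array([ 550.8, -163.6]), array([38. , 71.7]), np.float64(82.5)]
60 85 70 70.6 [array([ 551.3, -168.1]), array([45. , 40.5]), np.float64(83.4)]
tin [352. -91.  11.] [ 438.   34. 1171.] 199
15 35 41 25.7 [array([383.2,   2.5]), array([50.6, 48.7]), np.float64(46.2)]
35 60 111 56.4 [array([385.2,   0.4]), array([64.5, 65.4]), np.float64(25.8)]
60 85 32 60.9 [array([384. ,  -0.4]), array([63.7, 64.1]), np.float64(31.0)]
b1 [ 438. -398.   10.] [ 764.  -91. 1171.] 883
15 35 39 26.6 [array([ 707.6, -335.7]), array([133.6,  27.7]), np.float64(54.3)]
35 60 52 47.0 [array([ 728.1, -309.2]), array([74.1, 30.6]), np.float64(47.7)]
60 85 58 73.9 [array([ 724.4, -314. ]), array([73.8, 29.8]), np.float64(62.7)]
85 115 89 105.1 [array([ 728.8, -317.3]), array([74.6, 40.7]), np.float64(66.3)]
brush [438. -91.  24.] [ 800.   89. 1171.] 767
15 35 43 32.4 [array([755.2,  18.6]), array([ 61.2, 140.2]), np.float64(17.8)]
35 60 714 40.7 [array([753.8,  18.1]), array([ 59.7, 138.7]), np.float64(17.0)]
[[530.7862  238.78485]
 [512.5122  141.52026]
 [438.3661  -90.66007]]
```

View pics/crop1.png

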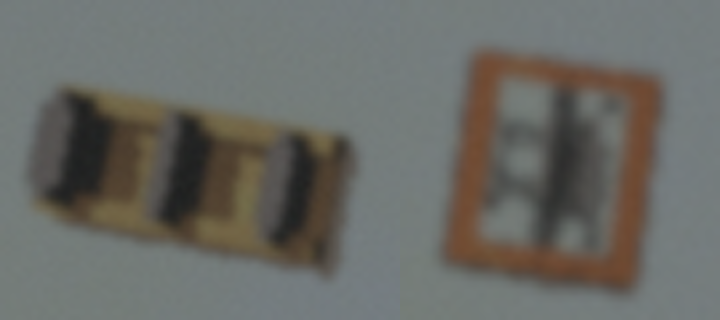

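The rack is centred near (519,177), with its y axis at about 79.5°. The clip is near (550,-174), with its y axis at about 81° and its sign still unknown. I'll move over the rack for a close look.

Call:
step_arm:
  targets: [0.5,-1,-0.5,0,0,0,0,0.5,-1,-0.5,0,0,0,0,0.5,-1,-0.5,0,0,0,0]

```text
time: 0.52
tool_pos: [242.3, 419.8, 251.6]
tcp_rot: [-3.141, 0.0, 2.827]
contact_force: [-0.2, -0.1, -0.4]
grip_width: 66.5
finger_force: 0.0
```

Call:
step_arm:
  targets: [0.5,-1,-0.5,0,0,0,0,0.5,-1,-0.5,0,0,0,0,0.5,-1,-0.5,0,0,0,0]

```text
time: 0.9
tool_pos: [321.8, 342.4, 251.6]
tcp_rot: [-3.141, 0.0, 2.827]
contact_force: [-1.5, -0.3, -0.2]
grip_width: 46.0
finger_force: 0.0
```

Call:
step_arm:
  targets: [0.5,-1,-0.5,0,0,0,0,0.5,-1,-0.5,0,0,0,0,0.5,-1,-0.5,0,0,0,0]

```text
time: 1.27
tool_pos: [401.4, 264.8, 251.5]
tcp_rot: [3.141, -0.0, 2.828]
contact_force: [-0.9, 1.7, -0.2]
grip_width: 45.7
finger_force: 0.0
```

Call:
step_arm:
  targets: [0.5,-1,-0.5,0,0,0,0,0.5,-1,-0.5,0,0,0,0,0.5,-1,-0.5,0,0,0,0]

```text
time: 1.65
tool_pos: [481.0, 187.2, 251.3]
tcp_rot: [3.141, -0.001, 2.829]
contact_force: [-1.0, 0.1, 0.3]
grip_width: 45.6
finger_force: 0.0
```

Call:
step_arm:
  targets: [0.5,-0.41,0,0.2,0,0,-0.162,0.5,-0.41,0,0.2,0,0,-0.162,0.5,-0.41,0,0.2,0,0,-0.162,0.5,-0.41,0,0.2,0,0,-0.162]

```text
time: 2.15
tool_pos: [518.3, 175.9, 232.4]
tcp_rot: [3.141, 0.0, 2.959]
contact_force: [-0.6, -0.2, 0.4]
grip_width: 45.7
finger_force: 0.0
```

Run:
```python
from h import *
o=bot.get_obs();print(o['tool_pos'],o['tcp_rot'],o['time'],o['grip_width'])
im,d,T,K=snap('wrist','w1');P=cloud(d,T,K)
cv2.imwrite('pics/w1L.png',cv2.resize(im,(800,600)))
Q=P.reshape(-1,3)
q=Q[(Q[:,2]>92)&(Q[:,2]<112)&(abs(Q[:,0]-519)<70)&(abs(Q[:,1]-177)<100)].astype(np.float32)
print(len(q))
u=np.array([np.cos(np.radians(79.5)),np.sin(np.radians(79.5))])
s=(q[:,:2]-[519,177])@u
_,l,c=cv2.kmeans(s.astype(np.float32),3,None,(3,50,.1),5,2);print(c.ravel())
for k in range(3):
    p=q[l.ravel()==k];print(len(p),p[:,2].mean(),cv2.minAreaRect(p[:,:2]),np.percentile(p,[2,98],axis=0).tolist())
```

```text
[518.25176259 175.92435356 232.43780814] [3.14096826e+00 4.37767039e-04 2.95896046e+00] 2.15 45.73676192302749
3700
[ -0.752085  63.252163 -64.553215]Traceback (most recent call last):
  File "<stdin>", line 12, in <module>
cv2.error: OpenCV(4.12.0) /io/opencv/modules/imgproc/src/convhull.cpp:143: error: (-215:Assertion failed) total >= 0 && (depth == CV_32F || depth == CV_32S) in function 'convexHull'
```

View pics/w1L.png

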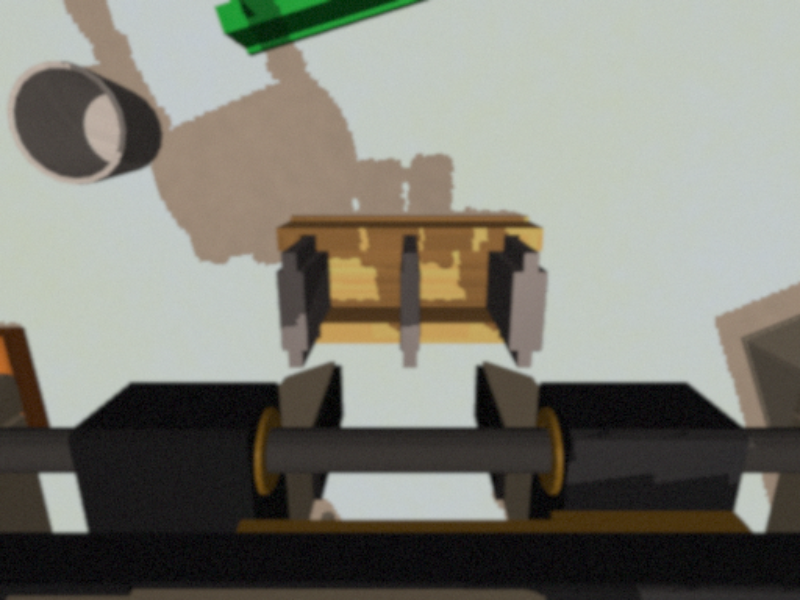

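The wrist view shows three packers at (293,305), (410,300) and (528,305), square to the gripper. The middle one looks thinnest and the right one thickest. I'll fix their positions from this cloud.

Run:
```python
from h import *
z=np.load('pics/w1.npz');P=cloud(z['d'].astype(float),z['T'],z['K']);Q=P.reshape(-1,3)
o=bot.get_obs();th=o['tcp_rot'][2];print(np.degrees(th))
tx=np.array([np.cos(th),np.sin(th)]);ty=np.array([np.sin(th),-np.cos(th)])
def st(p): 
    d=p[:,:2]-o['tool_pos'][:2];return d@tx,d@ty
q=Q[(Q[:,2]>96)&(Q[:,2]<112)&(abs(Q[:,0]-519)<70)&(abs(Q[:,1]-177)<100)]
a,b=st(q)
for c in(-65,0,65):
    m=abs(b-c)<25; A,B=a[m],b[m]
    print(c,m.sum(),'z',np.median(q[m,2]).round(1),'x',np.percentile(A,[1,99]).round(1),'y',np.percentile(B,[2,98]).round(1),'centre body',B[abs(A-np.median(A))<15].mean().round(2),
     'slope deg',np.degrees(np.polyfit(A,B,1)[0]).round(2))
# same via top cam
z=np.load('pics/top0.npz');P=cloud(z['d'].astype(float),z['T'],z['K']);Q=P.reshape(-1,3)
q=Q[(Q[:,2]>96)&(Q[:,2]<112)&(abs(Q[:,0]-519)<70)&(abs(Q[:,1]-177)<100)];a,b=st(q)
for c in(-65,0,65):
    m=abs(b-c)<25; print('top',c,m.sum(),np.median(q[m,2]).round(1),a[m].mean().round(1),np.percentile(b[m],[3,50,97]).round(1))
```

```text
169.5303144469042
-65 1222 z 103.0 x [-34.3  30.3] y [-71.1 -56.6] centre body -63.42 slope deg -0.03
0 862 z 103.1 x [-34.5  30.2] y [-4.7  5.6] centre body 0.59 slope deg -0.07
65 1458 z 103.0 x [-34.2  30. ] y [56.2 74.4] centre body 64.9 slope deg 0.02
top -65 101 102.3 -0.2 [-71.1 -64.1 -56.9]
top 0 81 101.8 -0.7 [-4.4  0.6  6. ]
top 65 121 102.3 -0.5 [56.8 65.3 74.1]
```

Call:
step_arm:
  targets: [0.5,-0.01,0.006,0.6,0,0,0,0.5,-0.01,0.006,1,0,0,0,0.5,-0.01,0.006,1,0,0,0]

```text
time: 2.58
tool_pos: [518.2, 175.1, 129.8]
tcp_rot: [-3.14, -0.005, 2.958]
contact_force: [-0.2, 0.9, 0.5]
grip_width: 45.8
finger_force: 0.0
```

Call:
step_arm:
  targets: [0.5,0,0,0.2,0,0,0,0.5,0,0,0.39,0,0,0,0.5,0,0,0.39,0,0,0]

```text
time: 2.95
tool_pos: [520.6, 175.3, 93.9]
tcp_rot: [3.141, 0.001, 2.958]
contact_force: [-0.3, 0.9, 0.1]
grip_width: 46.1
finger_force: 0.0
```

Call:
step_arm:
  targets: [0,0,0,0,0,0,0,0,0,0,0,0,0,0,0,0,0,0,0,0,0,0,0,0,0,0,0,0,0,0,0,0,0,0,0]

```text
time: 3.58
tool_pos: [520.5, 175.3, 93.0]
tcp_rot: [3.141, 0.0, 2.958]
contact_force: [-0.5, 1.5, 3.1]
grip_width: 11.1
finger_force: 30.0
```

Middle place reads 11.1, so that is the thin one. Next, the +y one.

Call:
step_arm:
  targets: [0.5,0,0,0,0,0,0,0.5,0,0,0,0,0,0,0.5,0,0,0,0,0,0,0.5,0,0,-0.5,0,0,0,0.5,0,0,-0.5,0,0,0,0.5,0,0.647,-0.5,0,0,0,0.5,0,0.647,-0.5,0,0,0,0.5,0,0.647,-0.5,0,0,0,0.5,0,0.647,0,0,0,0,0.5,0,0.647,0,0,0,0]

```text
time: 4.82
tool_pos: [529.5, 236.7, 89.5]
tcp_rot: [-3.137, -0.008, 2.957]
contact_force: [-0.1, 0.5, 0.1]
grip_width: 46.1
finger_force: 0.0
```

Call:
step_arm:
  targets: [0,0,0,0,0,0,0,0,0,0,0,0,0,0,0,0,0,0,0,0,0,0,0,0,0,0,0,0,0,0,0,0,0,0,0]

```text
time: 5.45
tool_pos: [532.8, 239.0, 93.8]
tcp_rot: [3.14, 0.002, 2.958]
contact_force: [-0.4, 0.7, 7.3]
grip_width: 18.9
finger_force: 30.0
```

The +y place reads 18.9, the thick one. Now the −y one.

Call:
step_arm:
  targets: [0.5,0,0,0,0,0,0,0.5,0,0,0,0,0,0,0.5,0,0,0,0,0,0,0.5,0,0,-0.5,0,0,0,0.5,0,0,-0.55,0,0,0,0.5,0,0,-0.55,0,0,0,0.5,0,-0.5,-0.55,0,0,0,0.5,0,-1,-0.55,0,0,0,0.5,0,-1,-0.55,0,0,0]

```text
time: 6.58
tool_pos: [512.5, 137.6, 146.3]
tcp_rot: [-3.14, -0.003, 2.954]
contact_force: [0.5, -0.7, 0.0]
grip_width: 45.9
finger_force: 0.0
```

Call:
step_arm:
  targets: [0.5,0,-0.293,0,0,0,0,0.5,0,-0.293,0,0,0,0,0.5,0,-0.293,0.3,0,0,0,0.5,0,-0.293,0.55,0,0,0,0.5,0,-0.293,0.55,0,0,0,0.5,0,-0.293,0.55,0,0,0]

```text
time: 7.32
tool_pos: [509.0, 112.2, 93.2]
tcp_rot: [3.141, 0.001, 2.959]
contact_force: [-0.1, -0.5, 0.5]
grip_width: 46.1
finger_force: 0.0
```

Call:
step_arm:
  targets: [0,0,0,0,0,0,0,0,0,0,0,0,0,0,0,0,0,0,0,0,0,0,0,0,0,0,0,0,0,0,0,0,0,0,0]

```text
time: 7.95
tool_pos: [508.7, 111.5, 93.0]
tcp_rot: [3.141, 0.0, 2.958]
contact_force: [-0.7, 0.7, 2.6]
grip_width: 15.2
finger_force: 30.0
```

It reads 15.2, so this is the middle packer, and it is already in the grip. I'll lift it out and look at the clip from beside it.

Call:
step_arm:
  targets: [0,0,0,-0.1,0,0,0,0,0,0,-0.25,0,0,0,0,0,0,-0.5,0,0,0,0,0,0,-1,0,0,0,0,0,0,-1,0,0,0]

```text
time: 8.57
tool_pos: [510.7, 111.6, 197.4]
tcp_rot: [3.139, 0.009, 2.958]
contact_force: [0.8, -0.3, -1.8]
grip_width: 14.9
finger_force: 30.0
```

Call:
step_arm:
  targets: [0,0,-0.3,-0.1,0,0,0,0,-0.4,-0.8,-0.1,0,0,0,0,-0.8,-1,-0.1,0,0,0,0,-0.8,-1,-0.1,0,0,0]

```text
time: 9.07
tool_pos: [570.3, -3.9, 202.0]
tcp_rot: [-3.141, 0.0, 2.955]
contact_force: [0.4, 0.8, -1.0]
grip_width: 15.2
finger_force: 30.0
```

Call:
step_arm:
  targets: [0,0,-0.5,0,0,0,0,0,0,-0.5,0,0,0,0,0,0,-0.5,0,0,0,0,0,0,-0.5,0,0,0,0]

```text
time: 9.57
tool_pos: [559.7, -49.4, 202.7]
tcp_rot: [3.141, -0.0, 2.959]
contact_force: [0.7, -0.5, -0.4]
grip_width: 15.0
finger_force: 30.0
```

Run:
```python
from h import *
o=bot.get_obs();print(o['tool_pos'],o['tcp_rot'],o['time'],o['grip_width'],o['contact_force'])
im,d,T,K=snap('wrist','w2');P=cloud(d.astype(float),T,K);Q=P.reshape(-1,3)
uv=[]
Ti=np.linalg.inv(T);c=K@(Ti@[550,-174,50,1])[:3];c=c[:2]/c[2];print(c)
u,v=c.astype(int);x0,y0=max(0,u-75),max(0,v-65);print(x0,y0)
cv2.imwrite('pics/w2c.png',cv2.resize(im[y0:y0+130,x0:x0+160],(800,650*600//650),interpolation=2))
q=Q[(abs(Q[:,0]-550)<75)&(abs(Q[:,1]+174)<75)&(Q[:,2]>15)&(Q[:,2]<30)].astype(np.float32)
print('block',np.median(q[:,2]),cv2.minAreaRect(q[:,:2]))
for a,b in((30,45),(45,60),(60,72),(72,85)):
    q=Q[(abs(Q[:,0]-550)<50)&(abs(Q[:,1]+174)<45)&(Q[:,2]>a)&(Q[:,2]<b)].astype(np.float32)
    if len(q)>5: print(a,b,len(q),cv2.minAreaRect(np.ascontiguousarray(q[:,:2])))
```

```text
[559.65487925 -49.39839787 202.73637698] [ 3.14120992e+00 -2.45613081e-04  2.95934847e+00] 9.575 14.979333126382485 [ 0.72136401 -0.48452413 -0.42852571]
[129.60176522 202.45826813]
54 137Traceback (most recent call last):
  File "<stdin>", line 9, in <module>
cv2.error: OpenCV(4.12.0) /io/opencv/modules/imgproc/src/convhull.cpp:143: error: (-215:Assertion failed) total >= 0 && (depth == CV_32F || depth == CV_32S) in function 'convexHull'
```

View pics/w2c.png

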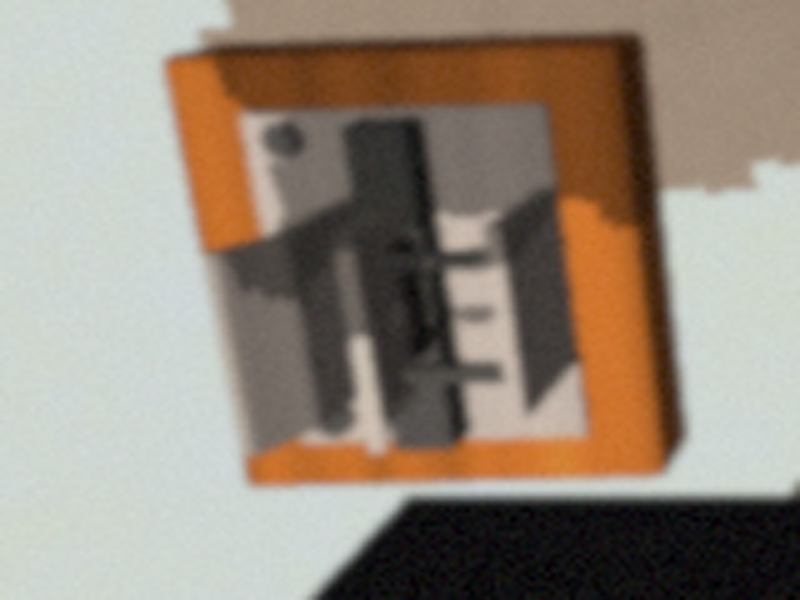

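The crop shows the orange block, with the tall jaw structures in the middle and two spring rods at about (450,260) and (460,370) running to a bracket at (540,300) on the +y side. I'll check the geometry in the depth cloud.

Run:
```python
from h import *
z=np.load('pics/w2.npz');T=z['T'];K=z['K'];P=cloud(z['d'].astype(float),T,K)
Q=P.reshape(-1,3);im=z['im']
near=(abs(P[...,0]-550)<80)&(abs(P[...,1]+174)<80)
hsv=cv2.cvtColor(im,cv2.COLOR_BGR2HSV)
m=near&(hsv[...,1]>120)&(abs(P[...,2]-24)<4)
q=np.ascontiguousarray(P[m][:,:2].astype(np.float32));r=cv2.minAreaRect(q);print('block',r,np.median(P[m][:,2]))
z2=np.load('pics/top0.npz');P2=cloud(z2['d'].astype(float),z2['T'],z2['K'])
h2=cv2.cvtColor(z2['im'],cv2.COLOR_BGR2HSV)
m2=(abs(P2[...,0]-550)<70)&(abs(P2[...,1]+174)<65)&(abs(P2[...,2]-24)<5)&(h2[...,1]>100)
print('top',cv2.minAreaRect(np.ascontiguousarray(P2[m2][:,:2].astype(np.float32))))
ang=np.radians(-8.8);c=np.array(r[0]);ex=np.array([np.cos(ang),np.sin(ang)]);ey=np.array([-np.sin(ang),np.cos(ang)])
for nm,PP in(('w',P),('t',P2)):
    d=PP[...,:2]-c;X=d@ex;Y=d@ey;Z=PP[...,2]
    print(nm)
    for lo,hi in((-40,-25),(-14,0),(0,14),(25,40)):
        k=(X>lo)&(X<hi)&(abs(Y)<50)
        yb=np.arange(-45,46,3)
        print(lo,hi,[(int(y),int(np.percentile(Z[k&(abs(Y-y)<1.5)],20)),int(Z[k&(abs(Y-y)<1.5)].max())) for y in yb if (k&(abs(Y-y)<1.5)).sum()>0])
    for a,b in((60,70),(70,74),(74,82)):
        k=(abs(X)<45)&(abs(Y)<45)&(Z>a)&(Z<b)
        print(a,b,k.sum(),'X',np.percentile(X[k],[2,98]).round(1) if k.sum() else '',np.histogram(Y[k],bins=np.arange(-30,31,3))[0])
```

```text
block ((550.93994140625, -175.1078338623047), (89.30441284179688, 99.00459289550781), 81.29840850830078) 24.041197783603025
top ((548.596435546875, -175.48330688476562), (84.24993133544922, 95.40069580078125), 81.14700317382812)
w
-40 -25 [(-45, 23, 24), (-42, 23, 25), (-39, 23, 25), (-36, 23, 25), (-33, 23, 25), (-30, 24, 26), (-27, 24, 28), (-24, 25, 29), (-21, 25, 28), (-18, 25, 28), (-15, 24, 28), (-12, 25, 28), (-9, 23, 27), (-6, 24, 38), (-3, 25, 37), (0, 25, 37), (3, 25, 37), (6, 25, 37), (9, 25, 28), (12, 24, 27), (15, 25, 27), (18, 24, 27), (21, 24, 27), (24, 24, 27), (27, 25, 27), (30, 23, 27), (33, 23, 25), (36, 23, 26), (39, 23, 25), (42, 22, 25), (45, 7, 254)]
-14 0 [(-45, 23, 24), (-42, 23, 26), (-39, 23, 25), (-36, 23, 26), (-33, 23, 25), (-30, 25, 27), (-27, 25, 27), (-24, 26, 26), (-18, 74, 74), (-15, 74, 77), (-12, 69, 77), (-9, 50, 70), (-6, 52, 52), (0, 35, 37), (3, 41, 62), (6, 27, 77), (9, 26, 76), (12, 25, 57), (15, 26, 56), (18, 54, 56), (21, 55, 56), (24, 55, 56), (27, 59, 61), (30, 27, 61), (33, 23, 25), (36, 23, 25), (39, 23, 25), (42, 23, 25), (45, 0, 246)
[... 2255 characters left out ...]
 20, 23), (36, 22, 25), (39, 22, 24), (42, 22, 25), (45, 11, 23)]
25 40 [(-42, 21, 26), (-39, 20, 23), (-36, 20, 26), (-33, 21, 23), (-30, 22, 26), (-27, 23, 25), (-24, 21, 27), (-21, 25, 30), (-18, 23, 28), (-15, 23, 28), (-12, 24, 27), (-9, 22, 28), (-6, 31, 33), (-3, 34, 35), (0, 28, 33), (3, 34, 37), (6, 31, 38), (9, 22, 26), (12, 24, 26), (15, 22, 27), (18, 23, 24), (21, 22, 27), (24, 22, 29), (27, 22, 28), (30, 23, 26), (33, 21, 25), (36, 22, 26), (39, 23, 28), (42, 20, 25), (45, 15, 25)]
60 70 34 X [-21.1  18.6] [0 0 0 0 0 0 8 8 0 0 5 9 0 1 0 0 0 0 0 3]
70 74 18 X [-19.4  16.1] [0 0 0 0 1 5 5 0 0 0 0 1 5 1 0 0 0 0 0 0]
74 82 18 X [-18.4  15.6] [0 0 0 0 0 7 1 0 0 0 0 0 7 3 0 0 0 0 0 0]
```

The cloud agrees with the spec: the fixed jaw is on −y, the sprung jaw on +y, and the stop plate top is at about z 36.5. Home should therefore be near TCP z 121.5. Next I'll move over the clip.

Call:
step_arm:
  targets: [0,-0.07,-0.33,0,0,0,0,0,-0.137,-0.653,0,0,0,0,0,-0.137,-0.653,0,0,0,0]

```text
time: 10.0
tool_pos: [561.5, -118.4, 202.6]
tcp_rot: [-3.141, 0.0, 2.956]
contact_force: [0.4, 0.6, -0.5]
grip_width: 14.6
finger_force: 30.0
```

Call:
step_arm:
  targets: [0,0,-0.4,0,0,0,-0.038,0,0,-0.6,0,0,0,-0.038,0,0,-0.6,0,0,0,-0.038,0,0,-0.6,0,0,0,-0.038,0,0,-0.6,0,0,0,-0.038]

```text
time: 10.62
tool_pos: [550.6, -175.2, 202.7]
tcp_rot: [3.141, -0.0, 2.989]
contact_force: [-0.1, -0.9, -1.0]
grip_width: 14.9
finger_force: 30.0
```

Run:
```python
from h import *
o=bot.get_obs();print(o['tool_pos'],np.degrees(o['tcp_rot'][2]),o['time'],o['grip_width'],o['contact_force'])
im,d,T,K=snap('wrist','w3')
cv2.imwrite('pics/w3L.png',cv2.resize(im,(800,600),interpolation=2))
th=o['tcp_rot'][2];tx=np.array([np.cos(th),np.sin(th)]);ty=np.array([np.sin(th),-np.cos(th)])
e=np.array([550.5,-175.2])-o['tool_pos'][:2];print('todo tool xy',e@tx,e@ty)
P=cloud(d.astype(float),T,K);D=P[...,:2]-[550.5,-175.2];X=D@-tx;Y=D@ty;Z=P[...,2]
for nm,k in(('stopplate',(Z>32)&(Z<41)&(abs(Y)<15)&(X<-21)&(X>-40)),('packer',(Z>118)&(Z<216)&(abs(Y)<14)&(abs(X)<40)),('jawtops',(Z>74)&(Z<82)&(abs(X)<22)&(abs(Y)<20))):
    if k.sum(): print(nm,k.sum(),np.median(Z[k]).round(1),'X',np.percentile(X[k],[2,98]).round(1),'Y',np.percentile(Y[k],[3,50,97]).round(1),'Z',np.percentile(Z[k],[1,99]).round(1))
```

```text
[ 550.61561075 -175.16247464  202.71501796] 171.2479006399034 10.625 14.862890863759167 [-0.09433894 -0.91178075 -1.00741273]
todo tool xy 0.1085547285263739 -0.05467969826502371
stopplate 194 36.2 X [-34.9 -21.6] Y [-6.3 -0.6  5.1] Z [34.6 37.8]
packer 4692 212.1 X [-32.4  22.5] Y [-11.9  -0.1  11.8] Z [126.4 214.5]
jawtops 230 75.3 X [-18.7  19.9] Y [-16.2 -14.1   8.6] Z [74.  77.2]
```

View pics/w3L.png

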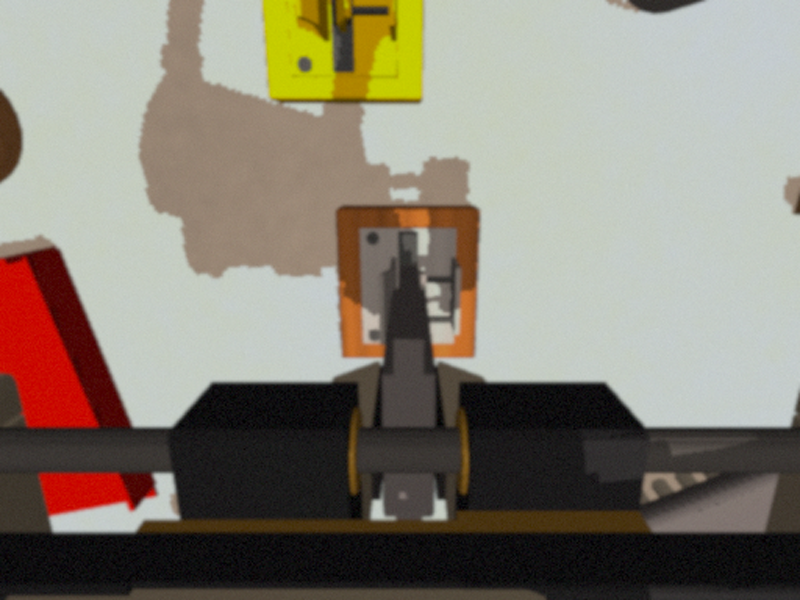

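The packer hangs upright, centred over the stop plate, whose near end shows at about (408,250). I'll descend slowly and watch the force.

Call:
step_arm:
  targets: [0,0,0,0.2,0,0,0,0,0,0,0.38,0,0,0,0,0,0,0.42,0,0,0,0,0,0,0.45,0,0,0,0,0,0,0.45,0,0,0]

```text
time: 11.3
tool_pos: [550.7, -176.3, 158.2]
tcp_rot: [-3.141, 0.001, 2.988]
contact_force: [0.0, -0.6, -2.0]
grip_width: 14.5
finger_force: 30.0
```

Call:
step_arm:
  targets: [0,0,0,0.02,0,0,0,0,0,0,0.04,0,0,0,0,0,0,0.06,0,0,0,0,0,0,0.08,0,0,0,0,0,0,0.1,0,0,0,0,0,0,0.1,0,0,0]

```text
time: 12.05
tool_pos: [550.9, -177.2, 148.2]
tcp_rot: [-3.14, 0.002, 2.988]
contact_force: [0.4, -5.7, 4.8]
grip_width: 14.9
finger_force: 30.0
```

The sprung jaw is pushing the tool about 2 mm towards −y. I'll counter that and carry on.

Call:
step_arm:
  targets: [0,0,0.01,0,0,0,0,0,0,0.018,0,0,0,0,0,0,0.018,0,0,0,0,0,0,0.018,0,0,0,0]

```text
time: 12.55
tool_pos: [551.2, -175.5, 148.2]
tcp_rot: [-3.14, 0.002, 2.988]
contact_force: [-0.3, -5.8, 5.5]
grip_width: 14.7
finger_force: 30.0
```

Call:
step_arm:
  targets: [0,0,0,0.02,0,0,0,0,0,0,0.04,0,0,0,0,0,0,0.06,0,0,0,0,0,0,0.06,0,0,0]

```text
time: 13.05
tool_pos: [551.4, -176.0, 142.8]
tcp_rot: [-3.139, 0.003, 2.988]
contact_force: [-0.1, -7.7, 6.3]
grip_width: 15.0
finger_force: 30.0
```

Call:
step_arm:
  targets: [0,0,0.003,0.02,0,0,0,0,0,0.003,0.04,0,0,0,0,0,0.003,0.06,0,0,0,0,0,0.003,0.08,0,0,0,0,0,0.003,0.1,0,0,0,0,0,0.003,0.1,0,0,0]

```text
time: 13.8
tool_pos: [551.2, -175.3, 132.1]
tcp_rot: [-3.14, 0.002, 2.988]
contact_force: [0.2, -6.4, 3.1]
grip_width: 14.8
finger_force: 30.0
```

Call:
step_arm:
  targets: [0,0,0,0.01,0,0,0,0,0,0,0.02,0,0,0,0,0,0,0.03,0,0,0,0,0,0,0.04,0,0,0,0,0,0,0.05,0,0,0,0,0,0,0.05,0,0,0]

```text
time: 14.55
tool_pos: [551.2, -175.3, 127.2]
tcp_rot: [-3.14, 0.002, 2.988]
contact_force: [0.1, -6.8, 3.9]
grip_width: 15.1
finger_force: 30.0
```

Call:
step_arm:
  targets: [0,0,0,0.01,0,0,0,0,0,0,0.02,0,0,0,0,0,0,0.03,0,0,0,0,0,0,0.04,0,0,0,0,0,0,0.04,0,0,0]

```text
time: 15.18
tool_pos: [551.2, -175.4, 123.5]
tcp_rot: [-3.14, 0.002, 2.988]
contact_force: [-1.1, -7.3, 5.7]
grip_width: 14.7
finger_force: 30.0
```

Call:
step_arm:
  targets: [0,0,0,0.005,0,0,0,0,0,0,0.01,0,0,0,0,0,0,0.01,0,0,0]

```text
time: 15.55
tool_pos: [551.2, -175.4, 122.6]
tcp_rot: [-3.14, 0.002, 2.988]
contact_force: [-1.9, -6.5, 7.2]
grip_width: 14.7
finger_force: 30.0
```

Call:
step_arm:
  targets: [0,0,0,0.005,0,0,0,0,0,0,0.01,0,0,0,0,0,0,0.01,0,0,0]

```text
time: 15.92
tool_pos: [551.2, -175.3, 121.7]
tcp_rot: [-3.14, 0.002, 2.988]
contact_force: [-0.5, -7.0, 7.4]
grip_width: 14.8
finger_force: 30.0
```

Call:
step_arm:
  targets: [0,0,0,0.005,0,0,0,0,0,0,0.01,0,0,0,0,0,0,0.01,0,0,0]

```text
time: 16.3
tool_pos: [551.2, -175.4, 121.2]
tcp_rot: [-3.14, 0.002, 2.988]
contact_force: [-2.6, -5.7, 9.9]
grip_width: 15.0
finger_force: 30.0
```

Call:
step_arm:
  targets: [0,0,0,0.005,0,0,0,0,0,0,0.01,0,0,0,0,0,0,0.01,0,0,0]

```text
time: 16.68
tool_pos: [551.3, -175.4, 121.2]
tcp_rot: [-3.139, 0.003, 2.988]
contact_force: [-5.0, -5.6, 17.8]
grip_width: 15.0
finger_force: 30.0
```

Call:
step_arm:
  targets: [0,0,0,0.005,0,0,0,0,0,0,0.01,0,0,0,0,0,0,0.01,0,0,0]

```text
time: 17.05
tool_pos: [551.4, -175.4, 121.2]
tcp_rot: [-3.139, 0.004, 2.988]
contact_force: [-7.0, -3.3, 24.3]
grip_width: 14.8
finger_force: 30.0
```

The force rose to 24 N with z stuck at 121.2, against an expected 121.3, so the packer is home. I'll ease the push, let go and rise.

Call:
step_arm:
  targets: [0,0,0,-0.008,0,0,0,0,0,0,-0.015,0,0,0,0.5,0,0,-0.015,0,0,0,0.5,0,0,-0.015,0,0,0,0.5,0,0,-0.015,0,0,0,0.5,0,0,-0.015,0,0,0]

```text
time: 17.8
tool_pos: [550.6, -173.9, 118.8]
tcp_rot: [3.141, -0.001, 2.988]
contact_force: [-0.1, 0.3, -0.2]
grip_width: 45.1
finger_force: 0.0
```

Call:
step_arm:
  targets: [0.5,0,0,-0.2,0,0,0,0.5,0,0,-0.5,0,0,0,0.5,0,0,-1,0,0,0,0.5,0,0,-1,0,0,0]

```text
time: 18.3
tool_pos: [552.5, -174.9, 223.3]
tcp_rot: [-3.14, 0.008, 2.988]
contact_force: [-0.3, 0.1, -1.5]
grip_width: 46.1
finger_force: 0.0
```

Call:
step_arm:
  targets: [0.5,-0.4,0.5,0,0,0,0,0.5,-0.8,1,0,0,0,0,0.5,-0.8,1,0,0,0,0,0.5,-0.8,1,0,0,0,0]

```text
time: 18.8
tool_pos: [644.6, -87.3, 217.8]
tcp_rot: [-3.142, -0.002, 2.989]
contact_force: [-0.1, -0.1, -0.2]
grip_width: 45.9
finger_force: 0.0
```

Run:
```python
from h import *
o=bot.get_obs();print(o['tool_pos'],o['time'],o['contact_force'])
th=np.radians(-8.75);ex=np.array([np.cos(th),np.sin(th)]);ey=np.array([-np.sin(th),np.cos(th)])
for n in('wrist','top'):
    im,d,T,K=snap(n,n+'F');P=cloud(d.astype(float),T,K);D=P[...,:2]-[550.5,-175.2];X=D@ex;Y=D@ey;Z=P[...,2]
    k=(abs(X)<50)&(abs(Y)<35)&(Z>105)&(Z<160)
    t=k&(Z>127)
    print(n,k.sum(),'topZ',np.median(Z[t]).round(1),'X',np.percentile(X[t],[2,98]).round(1),'Y',np.percentile(Y[t],[2,50,98]).round(1))
    if n=='wrist': cv2.imwrite('pics/wF.png',im)
    else:
        d2=P[...,:2]-[519,177];r=(np.hypot(d2[...,0],d2[...,1])<100)&(Z>96)&(Z<112);print('rack',r.sum(),np.median(Z[r]))
```

```text
[644.62196386 -87.30724062 217.8047457 ] 18.8 [-0.07969644 -0.13653176 -0.20350647]
wrist 3459 topZ 131.2 X [-30.1  32.4] Y [-7.1  0.6  7.3]
top 106 topZ 130.2 X [-31.6  31.4] Y [-6.5  0.7  7.8]
rack 200 101.86395995987311
```

View pics/wF.png

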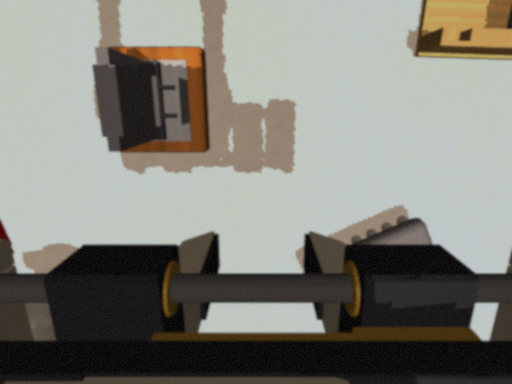

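The packer stands upright in the clip at about (125,98) in the picture. Its top is at z 131.2, which is the stop plate height (36.2) plus 95, so it stayed home after release. The arm is clear of everything.

```bash
python3 -c "
from plant import bot
print(bot.close_job())"
```

```text
the job is handed in; nothing more can be done
None
```

Job handed in at about 19 s: the middle packer (felt at 15 mm, from the −y end) is pressed fully home in the steel clip (peak push about 24 N) and released; the thin and thick ones are still in the rack, and the arm is clear of everything.

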